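# Wedge up the sensor plate on the test bench

### The job

Clear the two offcuts off the steel runway of the sensor fixture into the red bin. Then take the teal wedge by its black block, slide it thin end first along the runway squarely under the middle of the aluminium plate until the plate just lifts, about 5 mm off its rests (its front edge then stands over the orange band of the wedge), and finish still gripping the wedge there, so that the wedge alone carries the plate while the sensor is read. Leave the brass weight, the connector and the jar where they are.

Things in the scene. Friction and masses are not known exactly. Their poses are not given: they have to be found in the camera images.
- fixture: Fixed fixture: dark steel base 360 x 140 x 12 mm, origin under its centre, x along its length. Its x < 0 half is the open runway, top 12 mm above the bench. Over x = 0 to 160 mm a plate lies on four grey rests (18 mm high, inner faces at y = +-40 mm): an opening 18 mm high, 80 mm wide under the plate's front edge at x = 0. The wedge goes in along +x; the space within |y| < 38 mm is free.
- plate (a joint): How far the guided plate is lifted off its rests, in m: 0 resting, up to 0.03. It moves only straight up and falls back under its own weight (about 4 to 6 N). The wedge's push may need about 5 to 20 N.
- plate_edge (a point): Middle of the front lower edge of the aluminium plate (160 x 120 x 10 mm, teal stripe on that edge), 30 mm above the bench at rest; rises with the plate. Two brass bushings (16 mm high) and a steel sensor (36 mm high) stand on the plate 65 mm or more behind this edge; two guide posts 80 mm behind it rise to 97 mm above the bench.
- wedge: Loose teal wedge 130 long, 32 mm wide, 0.16 kg, standing on the bench; origin under the middle of its black grip block (40 long x 32 wide x 45 mm high), x towards the thin tip, z up. The ramp rises from 6 mm high at the tip (x = 110 mm) to 33 mm at x = 20 mm, 3 mm per 10 mm. An orange band crosses it 48 to 67 mm behind the tip, where it is 20.4 to 26 mm high.
- wedge_grip (a point): Centre of the wedge's black grip block, 22.5 mm above the wedge's underside; axes as the wedge. Grip across its 32 mm width (its y).
- wedge_tip (a point): Middle of the lower edge of the wedge's thin tip, 110 mm ahead (x) of the grip block's centre, at the height of the wedge's underside.
- bin: Fixed red open bin, 140 (x) x 150 (y) x 60 mm high, walls 4 mm; origin under its centre.
- offcut_a: Aluminium profile offcut, 40 (x) x 24 (y) x 24 mm, lying loose on the runway; origin under its centre.
- offcut_a_center (a point): Centre of the aluminium offcut, half-way up; grip across its 24 mm width (its y).
- offcut_b: Yellow plastic offcut, 38 (x) x 28 (y) x 22 mm with one sloped end, lying loose on the runway; origin under its centre.
- offcut_b_center (a point): Centre of the yellow offcut, half-way up; grip across its 28 mm width (its y).
- weight: Bystander: brass calibration weight, 38 mm across, 56 mm high, origin under its centre.
- connector: Bystander: round metal connector with a black end, standing on end, 24 mm across, 58 mm high, origin under its centre.
- jar: Bystander: small amber jar, 52 mm across, 65 mm high, origin under its centre.

How it is judged:
By the outcome, as a careful person would: the job done as asked, in the order asked, and still so for the second after the job is handed in, while the arm keeps its last pose, push and grip.
It also fails if it takes over 62 s, if anything falls off the work surface, if the arm or the gripper's body presses on something with over 40 N, if the wrist force passes 120 N, or if a joint passes its speed limit or range.

### The arm

A 7-joint arm with a two-finger parallel gripper is mounted at the origin on the work surface. World frame = base frame: x ahead of the robot, y to its left, z up, the work surface at z = 0. Lengths are in m, angles in rad, forces in N, time in s.
With the tool pointing down it reaches from about 0.35 to 0.9 m from the base axis. Payload 19.9 kg.
Tool frame: the origin (TCP) lies on the centre line of the jaws, within the pads' length; the fingertips stand 25 mm ahead of it and the grasp point (between the pads) lies 6 mm ahead of it; z points along the fingers, y is the line along which they close (so a half turn about z gives the same grasp; the last joint's range is limited). The gripper opens to 85 mm and grips with 20 to 120 N. Pads are 22 mm wide; open, the fingers measure 114 mm over their backs; the gripper's body (76 mm by 85 mm) begins 54 mm behind the grasp point. The pads swing forward as they close: fully open they stand 13 mm farther back than shut.
Start: joints at [-1.155, 0.417, -0.01, 1.614, 0.005, 1.111, -0.053], TCP at [0.276, 0.561, 0.256] pointing down, gripper open.
Joint ranges: [-2.81, 2.81], [-0.39, 2.02], [-1.27, 1.25], [0.06, 2.57], [-1.19, 4.33], [0.19, 2], [-2.82, 2.82]. Speed limits (rad/s): [1.89, 1.89, 2.39, 2.39, 3.01, 3.01, 3.01].

### API

Orientations are given as a 3x3 rotation matrix whose columns are the frame's x, y, z axes.
In Python, from cell import r gives the robot as it stands.
- The arm moves only by the shell command python3 -m creep 'ROWS'. ROWS is a JSON object of lists of equal length, an entry for each row: "dp": the shift along the tool's x, y, z in units of 30 mm (1.0 is 30 mm), a list of three; "dr": the turn, a rotation vector about the tool's x, y, z in degrees, a list of three; "hand": the opening in per cent of the stroke, from 0 (shut) to 100 (fully open). In form: {"dp": [[dx, dy, dz], ...], "dr": [[wx, wy, wz], ...], "hand": [hand, ...]}. A call has 1 to 5 rows; each row is the pose to reach, as a shift and turn from the pose commanded when the call began, along the tool's axes at that moment; what a row does not reach only later rows make up. A row lasts 1/8 s, in which the tool goes at most 62.5 mm and 10.7 degrees, less where a joint would pass 70% of its speed; a pose out of reach is approached as far as the arm can. A call with a gripper value outside its range is refused whole. The fingers move at their own pace and stop on an object; the grip force is fixed at half the most. Time passes only in rows, so rows that repeat a pose let the fingers close. It gives the time, the measured TCP pose, the force, the opening and the grip force at its end, in the units of the state.
- r.observe(): the state, without advancing time (a new reading comes with each control period).
- r.capture(name): name is "scene" or "top" or "wrist"; returns (picture, depth): 384x512x3 uint8, red, green, blue; 384x512 float32, m along the optical axis (not along the pixel's ray), 0 where there is no reading.
- r.get_calibration(name): a dict with "fovy" (degrees; the focal length in pixels is half the picture's height over the tangent of half this angle, whatever the lens; pixels are square), "cx", "cy" (the principal point, pixels), "D" ([k1, k2, p1, p2, k3] as OpenCV has them; the pictures are not rectified), "rvec" (rotation vector, rad) and "tvec" (3), from world to camera coordinates, as OpenCV has them; the wrist camera has in their place "tool_from_camera" (4x4, takes a point from camera to tool coordinates, whose origin is the TCP and whose axes are the flange's). Camera axes: x right, y down, z forward; pixel columns grow to the right and rows downward; lengths in m; the calibration is good to about 2 mm. A picture is of the moment at which its call begins: read the wrist's pose just before it. get_calibration takes no time and is no camera call.
- r.job_done(): hands the job in; it is judged then, once.
Trained networks look in the newest picture that a camera, given by its name, has taken for a name from the list of things; names that differ only in an ending like _2 or _b are one class to them, and where a whole thing is asked for, a point or a joint stands for the part that bears it (a point fixed in the world has none). Each returns a list of dicts, best first, with "conf" (0 to 1); they miss things now and then, are a little off and sometimes report something else, mostly with a low value. They report only what shows in the picture. A call takes as long as a camera call.
- r.look_for(camera, target): "at" ([x, y, z] in m, in the coordinates of the camera as it stood for that picture, good to about 4 mm: the middle of the surface that is visible of it).
- r.landmark_of(camera, target): "at" ([x, y, z] in m, in the coordinates of the camera as it stood for that picture, good to about 4 mm: a listed point, or the origin of a listed thing).
The state is a dict: "clock": time; "qpos": joint angles; "qvel": joint speeds; "effort": joint torques, N m; "tcp_pos": TCP position; "tool_rot": TCP orientation; "force": force on the tool from outside, world axes, zero at the start; "moment": the same for the moment, N m; "width": finger opening in m; "grasp_force": force on a finger pad.
Only numpy, scipy, OpenCV 4.12 (cv2) and the standard library are available. Lean on these libraries where they do the work, as an engineer would, in place of code of your own. Each camera call takes 0.05 s, during which the arm holds its last target. There are 200 camera calls.

## Working session

There is one attempt and no reset: what is moved stays moved. The work goes in short steps, Python scripts to look and compute and a shell command to move; the robot and the scene stay as the last step left them, time stands still between calls to the robot, and variables do not carry over. Pictures are saved under pics/ and viewed, at most 10 in all, crops included, and the job is handed in when it is done.

```bash
ls; mkdir -p pics; cat > h.py <<'E'
import numpy as np,cv2
from cell import r
def w_of(cam,p,s=None):
    c=r.get_calibration(cam);p=np.array(p)
    if cam=='wrist':
        s=s or r.observe();q=np.array(c['tool_from_camera'])@np.r_[p,1]
        return np.array(s['tool_rot'])@q[:3]+np.array(s['tcp_pos'])
    R=cv2.Rodrigues(np.array(c['rvec'],float))[0]
    return R.T@(p-np.array(c['tvec']).ravel())
def snap(cam,name=None):
    s=r.observe();im,d=r.capture(cam)
    if name: cv2.imwrite('pics/'+name,im[:,:,::-1])
    return s,im,d
def cloud(cam,d,s=None):
    c=r.get_calibration(cam);f=192/np.tan(np.radians(c['fovy'])/2)
    K=np.array([[f,0,c['cx']],[0,f,c['cy']],[0,0,1.]])
    v,u=np.mgrid[:384,:512];uv=np.stack([u,v],-1).reshape(-1,1,2).astype(float)
    n=cv2.undistortPoints(uv,K,np.array(c['D'],float)).reshape(384,512,2)
    P=np.dstack([n*d[...,None],d])
    if cam=='wrist':
        s=s or r.observe();T=np.array(c['tool_from_camera'])
        P=P@T[:3,:3].T+T[:3,3];return P@np.array(s['tool_rot']).T+np.array(s['tcp_pos'])
    R=cv2.Rodrigues(np.array(c['rvec'],float))[0]
    return (P-np.array(c['tvec']).ravel())@R
def rel(p):  # world target TCP -> dp units
    s=r.observe();return (np.array(s['tool_rot']).T@(np.array(p)-np.array(s['tcp_pos']))/0.03).round(2)
E
python3 - <<'E'
from h import *
np.set_printoptions(precision=4,suppress=True)
s=r.observe();print(s['tcp_pos'],s['tool_rot'],s['width'])
for cam in('top','scene'):
    s,im,d=snap(cam,cam+'0.png')
    for t in ['fixture','plate_edge','wedge','wedge_grip','wedge_tip','bin','offcut_a_center','offcut_b_center','weight','connector','jar']:
        for x in r.landmark_of(cam,t)[:2]: print(cam,t,round(x['conf'],2),w_of(cam,x['at']))
print(r.observe()['clock'])
E
```

```text
pics
[0.2761 0.5604 0.2556] [[-0.897   0.442  -0.0005]
 [ 0.442   0.897  -0.0012]
 [-0.0001 -0.0013 -1.    ]] 0.0859428087334237
top fixture 0.66 [ 0.5377  0.1422 -0.0037]
top fixture 0.65 [0.5337 0.0076 0.0226]
top plate_edge 0.84 [0.5356 0.1381 0.0246]
top wedge 0.65 [ 0.6079 -0.3316  0.0017]
top wedge_grip 0.74 [ 0.6049 -0.3301  0.0209]
top wedge_tip 0.76 [ 0.6306 -0.2224 -0.0021]
top bin 0.61 [ 0.4123 -0.3158 -0.0041]
top offcut_a_center 0.61 [0.5321 0.009  0.0241]
top offcut_b_center 0.59 [0.5444 0.0791 0.0214]
top offcut_b_center 0.21 [ 0.5373  0.1448 -0.0043]
top weight 0.68 [0.6916 0.0768 0.0015]
top connector 0.67 [ 0.4035  0.1204 -0.0012]
top jar 0.68 [ 0.7075  0.1905 -0.0026]
top jar 0.53 [0.5365 0.1369 0.0249]
scene fixture 0.71 [ 0.5396  0.1424 -0.0008]
scene plate_edge 0.59 [0.5395 0.139  0.0331]
scene wedge 0.61 [ 0.6106 -0.3323  0.004 ]
scene wedge_grip 0.83 [ 0.6135 -0.3303  0.0197]
scene wedge_tip 0.8 [ 0.6316 -0.2236  0.0001]
scene bin 0.74 [ 0.4171 -0.3211  0.0034]
scene offcut_a_center 0.73 [0.537  0.0065 0.0291]
scene offcut_b_center 0.55 [0.5476 0.0788 0.026 ]
scene offcut_b_center 0.42 [0.5361 0.007  0.0124]
scene weight 0.78 [ 0.6942  0.0693 -0.0001]
scene weight 0.18 [ 0.4158 -0.3243 -0.0013]
scene connector 0.58 [0.4065 0.1245 0.002 ]
scene jar 0.72 [ 0.709   0.1895 -0.001 ]
1.2
```

View pics/top0.png

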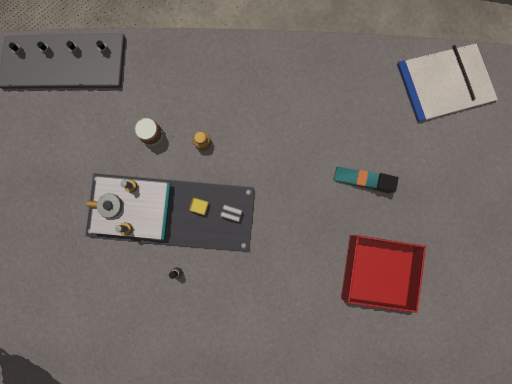

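```bash
python3 - <<'E'
from h import *
np.set_printoptions(precision=4,suppress=True)
s,im,d=snap('top');P=cloud('top',d)
# heights map analysis on runway, offcuts
X,Y,Z=P[...,0],P[...,1],P[...,2]
def box(m):
    pts=P[m][:,:2].astype(np.float32);b=cv2.minAreaRect(pts);return len(pts),b[0],b[1],b[2],np.median(Z[m])
m=(d>0)&(X>.46)&(X<.62)&(Z>.026)&(Z<.05)
print('a',box(m&(Y>-.03)&(Y<.045)));print('b',box(m&(Y>.05)&(Y<.11)))
print('base',box((d>0)&(X>.42)&(X<.65)&(Y>-.08)&(Y<.10)&(Z>.007)&(Z<.045)))
print('plate',box((d>0)&(X>.44)&(X<.64)&(Y>.12)&(Y<.33)&(Z>.034)&(Z<.046)))
print('block',box((d>0)&(X>.55)&(X<.68)&(Y>-.4)&(Y<-.27)&(Z>.038)&(Z<.06)))
print('wedge',box((d>0)&(X>.55)&(X<.68)&(Y>-.4)&(Y<-.19)&(Z>.005)&(Z<.06)))
E
```

```text
a (221, (0.5353333353996277, 0.007051533088088036), (0.04018805921077728, 0.024586429819464684), 74.51470184326172, np.float64(0.03501335299154515))
b (208, (0.5486156940460205, 0.07691743224859238), (0.03313550353050232, 0.02794589102268219), 74.74795532226562, np.float64(0.0325675552821129))
base (3961, (0.5298341512680054, 0.034039441496133804), (0.14049062132835388, 0.13842441141605377), 86.29383850097656, np.float64(0.01136166736094894))
plate (3380, (0.5420373678207397, 0.22278305888175964), (0.16261541843414307, 0.12014004588127136), 86.32987976074219, np.float64(0.03902928313310879))
block (285, (0.6081570982933044, -0.32890084385871887), (0.04029971361160278, 0.032863885164260864), 77.11399841308594, np.float64(0.04409634403998005))
wedge (1000, (0.6175184845924377, -0.2850688695907593), (0.13002778589725494, 0.03356499969959259), 77.93750762939453, np.float64(0.025082551505761753))
```

The top view shows the fixture at (170,212), with the yellow offcut at (200,207) and the aluminium one at (231,213). The wedge is at (365,180) with its tip to the left, and the bin is at (386,275). The depth fits agree with the networks.

```bash
cat >> h.py <<'E'
def go(x,y,z,yaw):  # yaw = world angle (deg) of tool y, taken mod 180
    s=r.observe();R=np.array(s['tool_rot']);a=np.degrees(np.arctan2(R[1,1],R[0,1]))
    w=(a-yaw+90)%180-90
    print('dp',rel([x,y,z]),'dr z',round(w,1),'or',round(w-180*np.sign(w),1),'tcp',np.round(s['tcp_pos'],4),'q7',round(s['qpos'][6],2),'t',s['clock'],'w',s['width'],'F',np.round(s['force'],1))
E
python3 -c "
from h import *
go(.5353,.007,.10,-15.5)"
```

```text
dp [-15.9  -12.74   5.21] dr z 79.3 or -100.7 tcp [0.2762 0.5607 0.2562] q7 -0.05 t 1.25 w 0.08538327096615318 F [-0.2  0.2 -0. ]
```

```bash
python3 -m creep '{"dp":[[-8,-6.4,1],[-8,-6.4,1],[-8,-6.4,1],[-8,-6.4,1],[-8,-6.4,1]],"dr":[[0,0,40],[0,0,40],[0,0,40],[0,0,40],[0,0,40]],"hand":[100,100,100,100,100]}'
python3 -c "
from h import *
go(.5353,.007,.10,-15.5)"
```

```text
clock: 1.88
tcp_pos: [0.4073, 0.2804, 0.2264]
tool_rot: [[-0.401, 0.916, 0.0], [0.916, 0.401, 0.0], [0.0, 0.001, -1.0]]
force: [2.0, 0.5, -0.1]
width: 0.0853
grasp_force: 0.0
dp [-10.06   0.25   4.21] dr z 39.1 or -140.9 tcp [0.4073 0.2804 0.2264] q7 -0.19 t 1.875 w 0.08532735326948403 F [ 2.   0.5 -0.1]
```

```bash
python3 -m creep '{"dp":[[-5,0.1,2],[-10,0.2,4.2],[-10.06,0.25,4.2],[-10.06,0.25,4.2],[-10.06,0.25,4.2]],"dr":[[0,0,20],[0,0,39],[0,0,39],[0,0,39],[0,0,39]],"hand":[100,60,60,60,60]}'
python3 - <<'E'
from h import *
go(.5353,.007,.10,-15.5)
s,im,d=snap('wrist','w1.png')
P=cloud('wrist',d,s)
for t in['offcut_a_center','offcut_b_center']:
    for x in r.landmark_of('wrist',t)[:2]:print(t,x['conf'],w_of('wrist',x['at'],s))
X,Y,Z=P[...,0],P[...,1],P[...,2]
for lo,hi in((-.03,.04),(.05,.11)):
    m=(d>0)&(X>.46)&(X<.62)&(Y>lo)&(Y<hi)&(Z>.028)&(Z<.05)
    if m.sum()>30: print(m.sum(),cv2.minAreaRect(P[m][:,:2].astype(np.float32)),np.median(Z[m]))
E
```

```text
clock: 2.5
tcp_pos: [0.5302, 0.02, 0.1054]
tool_rot: [[0.264, 0.965, 0.001], [0.965, -0.264, -0.0], [0.0, 0.001, -1.0]]
force: [-0.0, 1.3, 0.6]
width: 0.0511
grasp_force: 0.0
dp [-0.37  0.28  0.18] dr z 0.2 or -179.8 tcp [0.5302 0.02   0.1054] q7 -0.11 t 2.5 w 0.05112638126089994 F [-0.   1.3  0.6]
offcut_a_center 0.7 [0.53532823 0.00443615 0.02163435]
offcut_b_center 0.82 [0.55002892 0.07882101 0.02149167]
1820 ((0.535012423992157, 0.0073210205882787704), (0.04132667928934097, 0.02456195093691349), 73.26629638671875) 0.03678485118729879
2124 ((0.5488673448562622, 0.07678064703941345), (0.03314052149653435, 0.0280257947742939), 74.47651672363281) 0.03458587490623273
```

View pics/w1.png

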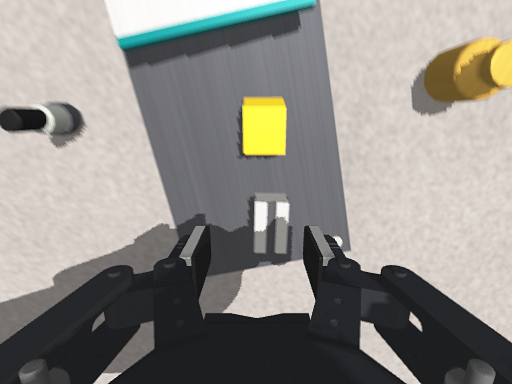

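The wrist view shows the aluminium offcut at (271,224) between the jaws and well aligned, with the yellow one at (264,126). I'm descending to grip it.

```bash
python3 -m creep '{"dp":[[-0.37,0.28,1],[-0.37,0.28,2.13],[-0.37,0.28,2.13],[-0.37,0.28,2.13],[-0.37,0.28,2.13]],"dr":[[0,0,0],[0,0,0],[0,0,0],[0,0,0],[0,0,0]],"hand":[60,60,60,60,0]}'; python3 -m creep '{"dp":[[0,0,0],[0,0,0],[0,0,0],[0,0,0]],"dr":[[0,0,0],[0,0,0],[0,0,0],[0,0,0]],"hand":[0,0,0,0]}'
python3 -c "
from h import *
go(.43,-.29,.13,-15.5)"
```

```text
clock: 3.28
tcp_pos: [0.5353, 0.0089, 0.0435]
tool_rot: [[0.262, 0.965, 0.002], [0.965, -0.262, 0.0], [0.001, 0.002, -1.0]]
force: [0.3, -0.3, 0.1]
width: 0.0346
grasp_force: 0.0
clock: 3.78
tcp_pos: [0.5352, 0.0088, 0.0434]
tool_rot: [[0.262, 0.965, 0.002], [0.965, -0.262, 0.001], [0.001, 0.001, -1.0]]
force: [-4.1, 2.2, 15.3]
width: 0.0227
grasp_force: 58.8
dp [-10.53  -0.77  -2.9 ] dr z 0.3 or -179.7 tcp [0.5352 0.0088 0.0434] q7 -0.03 t 3.775 w 0.022716395360135443 F [-4.1  2.2 15.3]
```

```bash
python3 -m creep '{"dp":[[0,0,-2],[-1,0,-2.9],[-5,-0.4,-2.9],[-10.5,-0.8,-2.9],[-10.5,-0.8,-2.9]],"dr":[[0,0,0],[0,0,0],[0,0,0],[0,0,0],[0,0,0]],"hand":[0,0,0,0,0]}'
python3 -c "
from h import *
go(.415,-.345,.13,-15.5)"
```

```text
clock: 4.4
tcp_pos: [0.4615, -0.198, 0.13]
tool_rot: [[0.262, 0.965, 0.002], [0.965, -0.262, -0.0], [0.0, 0.002, -1.0]]
force: [1.6, -0.5, -0.8]
width: 0.0227
grasp_force: 59.7
dp [-5.13 -0.21 -0.  ] dr z 0.3 or -179.7 tcp [ 0.4615 -0.198   0.13  ] q7 0.33 t 4.4 w 0.022749750053299798 F [ 1.6 -0.5 -0.8]
```

```bash
python3 - <<'E'
from h import *
s,im,d=snap('top');P=cloud('top',d);X,Y,Z=P[...,0],P[...,1],P[...,2]
m=(d>0)&(X>.32)&(X<.5)&(Y>-.42)&(Y<-.21)&(im[...,0]>90)&(im[...,1]<60)
print(cv2.minAreaRect(P[m][:,:2].astype(np.float32)))
E
```

```text
((0.0, 0.0), (0.0, 0.0), 0.0)
```

```bash
python3 -m creep '{"dp":[[-2,-0.1,0],[-4,-0.2,0],[-5.1,-0.2,0],[-5.1,-0.2,1],[-5.1,-0.2,2.3]],"dr":[[0,0,0],[0,0,0],[0,0,0],[0,0,0],[0,0,0]],"hand":[0,0,0,0,0]}'
python3 - <<'E'
from h import *
go(.415,-.345,.06,-15.5)
E
```

```text
clock: 5.08
tcp_pos: [0.4167, -0.3432, 0.0604]
tool_rot: [[0.263, 0.965, 0.002], [0.965, -0.263, -0.001], [-0.001, 0.003, -1.0]]
force: [1.2, -0.3, -1.2]
width: 0.0225
grasp_force: 59.7
dp [-0.07 -0.04  0.01] dr z 0.2 or -179.8 tcp [ 0.4167 -0.3432  0.0604] q7 0.71 t 5.075 w 0.02251169424783656 F [ 1.2 -0.3 -1.2]
```

```bash
python3 -m creep '{"dp":[[0,0,0],[0,0,0],[0,0,0],[0,0,-1.5],[0,0,-2.7]],"dr":[[0,0,0],[0,0,0],[0,0,0],[0,0,0],[0,0,0]],"hand":[50,50,50,50,60]}'
python3 -c "
from h import *
go(.5488,.0768,.11,-15.4)"
```

```text
clock: 5.7
tcp_pos: [0.4163, -0.3428, 0.1435]
tool_rot: [[0.263, 0.965, 0.001], [0.965, -0.263, -0.001], [-0.0, 0.002, -1.0]]
force: [0.2, 0.2, -0.9]
width: 0.051
grasp_force: 0.0
dp [14.66  0.58  1.11] dr z 0.2 or -179.8 tcp [ 0.4163 -0.3428  0.1435] q7 0.63 t 5.7 w 0.05098245698956893 F [ 0.2  0.2 -0.9]
```

```bash
python3 -m creep '{"dp":[[14.66,0.58,0.6],[14.66,0.58,0.6],[14.66,0.58,0.6],[14.66,0.58,0.6],[14.66,0.58,1]],"dr":[[0,0,0],[0,0,0],[0,0,0],[0,0,0],[0,0,0]],"hand":[60,60,60,60,60]}'; python3 -m creep '{"dp":[[7,0.27,0],[7,0.27,0],[7,0.27,0]],"dr":[[0,0,0],[0,0,0],[0,0,0]],"hand":[60,60,60]}'
python3 -c "
from h import *
go(.5488,.0768,.044,-15.4)"
```

```text
clock: 6.32
tcp_pos: [0.5108, -0.0428, 0.1258]
tool_rot: [[0.263, 0.965, 0.003], [0.965, -0.263, 0.0], [0.001, 0.002, -1.0]]
force: [1.2, -0.8, -0.2]
width: 0.0512
grasp_force: 0.0
clock: 6.7
tcp_pos: [0.5667, 0.1362, 0.1258]
tool_rot: [[0.262, 0.965, 0.002], [0.965, -0.262, 0.0], [0.001, 0.002, -1.0]]
force: [0.4, -0.1, 0.8]
width: 0.0509
grasp_force: 0.0
dp [-2.07 -0.06  2.73] dr z 0.2 or -179.8 tcp [0.5667 0.1362 0.1258] q7 -0.32 t 6.7 w 0.05087860541246517 F [ 0.4 -0.1  0.8]
```

```bash
python3 -m creep '{"dp":[[-2.07,-0.06,0],[-2.07,-0.06,0.5],[-2.07,-0.06,1.7],[-2.07,-0.06,2.7],[-2.07,-0.06,2.7]],"dr":[[0,0,0],[0,0,0],[0,0,0],[0,0,0],[0,0,0]],"hand":[60,60,60,60,60]}'
python3 -c "
from h import *
go(.5488,.0768,.044,-15.4)"
```

```text
clock: 7.32
tcp_pos: [0.5472, 0.0741, 0.0427]
tool_rot: [[0.263, 0.965, -0.002], [0.965, -0.263, -0.001], [-0.001, -0.002, -1.0]]
force: [0.1, 0.1, 0.3]
width: 0.0513
grasp_force: 0.0
dp [ 0.1   0.03 -0.04] dr z 0.1 or -179.9 tcp [0.5472 0.0741 0.0427] q7 -0.16 t 7.325 w 0.05126883990591727 F [0.1 0.1 0.3]
```

```bash
python3 -m creep '{"dp":[[0.05,0,-0.04],[0.05,0,-0.04],[0.05,0,-0.04],[0.05,0,-0.04],[0.05,0,-0.04]],"dr":[[0,0,0],[0,0,0],[0,0,0],[0,0,0],[0,0,0]],"hand":[0,0,0,0,0]}'; python3 -m creep '{"dp":[[0,0,-1],[0,0,-2.9],[-3,-0.1,-2.9],[-7,-0.3,-2.9],[-7,-0.3,-2.9]],"dr":[[0,0,0],[0,0,0],[0,0,0],[0,0,0],[0,0,0]],"hand":[0,0,0,0,0]}'
python3 -c "
from h import *
go(.415,-.28,.13,-15.5)"
```

```text
clock: 7.95
tcp_pos: [0.5493, 0.0762, 0.0466]
tool_rot: [[0.263, 0.965, 0.003], [0.965, -0.263, 0.001], [0.001, 0.002, -1.0]]
force: [-2.8, 0.1, 9.3]
width: 0.0264
grasp_force: 59.1
clock: 8.57
tcp_pos: [0.4913, -0.1043, 0.1333]
tool_rot: [[0.262, 0.965, 0.003], [0.965, -0.262, 0.0], [0.001, 0.003, -1.0]]
force: [0.4, -0.2, -0.5]
width: 0.0264
grasp_force: 59.5
dp [-6.32 -0.92  0.1 ] dr z 0.3 or -179.7 tcp [ 0.4913 -0.1043  0.1333] q7 0.13 t 8.575 w 0.02641894884965007 F [ 0.4 -0.2 -0.5]
```

```bash
python3 -m creep '{"dp":[[-2,-0.3,0],[-4,-0.6,0],[-6.2,-0.9,0],[-6.2,-0.9,0],[-6.2,-0.9,0]],"dr":[[0,0,0],[0,0,0],[0,0,0],[0,0,0],[0,0,0]],"hand":[0,0,0,0,0]}'; python3 -m creep '{"dp":[[0,0,2.2],[0,0,2.2],[0,0,2.2]],"dr":[[0,0,0],[0,0,0],[0,0,0]],"hand":[0,0,0]}'
python3 -c "
from h import *
go(.415,-.28,.06,-15.5)"
```

```text
clock: 9.2
tcp_pos: [0.4169, -0.2754, 0.1326]
tool_rot: [[0.264, 0.965, 0.002], [0.965, -0.264, -0.0], [0.0, 0.002, -1.0]]
force: [0.4, 0.4, -0.6]
width: 0.0266
grasp_force: 59.5
clock: 9.57
tcp_pos: [0.4173, -0.2749, 0.067]
tool_rot: [[0.262, 0.965, 0.0], [0.965, -0.262, -0.0], [-0.0, 0.0, -1.0]]
force: [-0.3, -1.0, 0.1]
width: 0.026
grasp_force: 59.6
dp [-0.18 -0.03  0.23] dr z 0.3 or -179.7 tcp [ 0.4173 -0.2749  0.067 ] q7 0.6 t 9.575 w 0.02603008208646043 F [-0.3 -1.   0.1]
```

```bash
python3 -m creep '{"dp":[[-0.1,0,0.1],[-0.1,0,0.1],[-0.1,0,0.1],[0,0,-1.5],[0,0,-2.7]],"dr":[[0,0,0],[0,0,0],[0,0,0],[0,0,0],[0,0,0]],"hand":[50,50,50,60,80]}'
python3 - <<'E'
from h import *
go(.608,-.329,.12,-12.5)
E
```

```text
clock: 10.2
tcp_pos: [0.4166, -0.2752, 0.1482]
tool_rot: [[0.263, 0.965, 0.0], [0.965, -0.263, -0.0], [-0.0, 0.0, -1.0]]
force: [0.7, -0.0, 1.0]
width: 0.0674
grasp_force: 0.0
dp [-0.05  6.63  0.94] dr z -2.7 or 177.3 tcp [ 0.4166 -0.2752  0.1482] q7 0.51 t 10.2 w 0.06743303857626065 F [ 0.7 -0.   1. ]
```

```bash
python3 -m creep '{"dp":[[0,2,0],[0,4,0.3],[0,6.6,0.7],[0,6.6,0.7],[0,6.6,0.7]],"dr":[[0,0,-3],[0,0,-3],[0,0,-3],[0,0,-3],[0,0,-3]],"hand":[70,70,70,70,70]}'
python3 - <<'E'
from h import *
s,im,d=snap('wrist','w2.png')
go(.608,-.329,.035,-12.5)
P=cloud('wrist',d,s);X,Y,Z=P[...,0],P[...,1],P[...,2]
m=(d>0)&(X>.55)&(X<.68)&(Y>-.4)&(Y<-.27)&(Z>.040)&(Z<.06)
print(m.sum(),cv2.minAreaRect(P[m][:,:2].astype(np.float32)),np.median(Z[m]))
m=(d>0)&(X>.55)&(X<.68)&(Y>-.4)&(Y<-.19)&(Z>.005)&(Z<.06)
print(m.sum(),cv2.minAreaRect(P[m][:,:2].astype(np.float32)))
for t in('wedge_grip','wedge_tip'):
    for x in r.landmark_of('wrist',t)[:1]:print(t,x['conf'],w_of('wrist',x['at'],s))
snap('top','top2.png')
E
```

```text
clock: 10.82
tcp_pos: [0.6079, -0.3272, 0.125]
tool_rot: [[0.211, 0.977, -0.001], [0.977, -0.211, -0.0], [-0.0, -0.001, -1.0]]
force: [-0.8, -0.7, -0.1]
width: 0.06
grasp_force: 0.0
dp [-0.05  0.04  3.01] dr z 0.3 or -179.7 tcp [ 0.6071 -0.3273  0.1254] q7 0.51 t 10.875 w 0.0597050212189141 F [-1.4 -0.9  0.1]
2189 ((0.6078546047210693, -0.32887113094329834), (0.04074985161423683, 0.03215821459889412), 77.62102508544922) 0.04566362567022192
7143 ((0.6173410415649414, -0.28509312868118286), (0.13031481206417084, 0.03216870129108429), 77.86190032958984)
wedge_grip 0.91 [ 0.60873383 -0.33055991  0.02294754]
wedge_tip 0.8 [ 0.63058015 -0.22106007 -0.00146281]
```

View pics/w2.png

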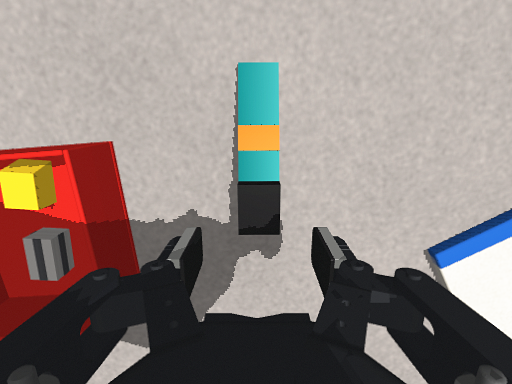

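View pics/top2.png

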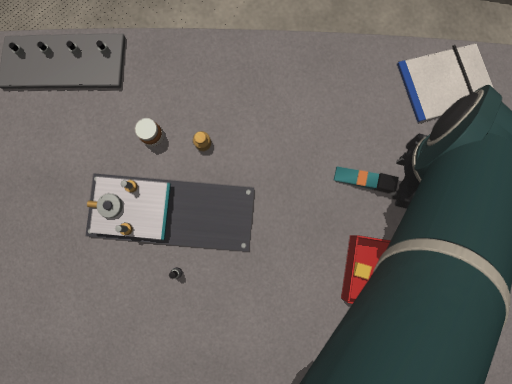

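The runway is clear and both offcuts are in the bin, at (28,185) and (48,253) in the wrist view. The wedge block lies centred between the jaws, so I'm gripping it.

```bash
python3 -m creep '{"dp":[[-0.05,0.02,1],[-0.05,0.02,2.2],[-0.05,0.02,3.03],[-0.05,0.02,3.03],[-0.05,0.02,3.03]],"dr":[[0,0,0],[0,0,0],[0,0,0],[0,0,0],[0,0,0]],"hand":[70,70,70,70,70]}';python3 -m creep '{"dp":[[0,0,0],[0,0,0],[0,0,0],[0,0,0],[0,0,0]],"dr":[[0,0,0],[0,0,0],[0,0,0],[0,0,0],[0,0,0]],"hand":[0,0,0,0,0]}'
python3 -c "
from h import *
go(.524,-.055,.0874,-3.7)"
```

```text
clock: 11.65
tcp_pos: [0.6084, -0.3293, 0.0361]
tool_rot: [[0.212, 0.977, 0.001], [0.977, -0.212, -0.001], [-0.001, 0.001, -1.0]]
force: [-0.1, -0.4, 1.0]
width: 0.0597
grasp_force: 0.0
clock: 12.28
tcp_pos: [0.6086, -0.3291, 0.036]
tool_rot: [[0.212, 0.977, 0.002], [0.977, -0.212, -0.001], [-0.0, 0.002, -1.0]]
force: [-0.4, 0.4, 7.2]
width: 0.0317
grasp_force: 60.4
dp [ 8.33 -4.69 -1.72] dr z -8.5 or 171.5 tcp [ 0.6086 -0.3291  0.036 ] q7 0.54 t 12.275 w 0.031704927859097856 F [-0.4  0.4  7.2]
```

```bash
python3 -m creep '{"dp":[[0,0,-1.2],[0,0,-2],[2,-1,-2],[4,-2.3,-2],[6,-3.4,-2]],"dr":[[0,0,0],[0,0,0],[0,0,-4],[0,0,-8.5],[0,0,-8.5]],"hand":[0,0,0,0,0]}'
python3 -c "
from h import *
go(.5279,.0033,.075,-3.7)"
```

```text
clock: 12.9
tcp_pos: [0.5514, -0.1483, 0.0954]
tool_rot: [[0.064, 0.998, 0.001], [0.998, -0.064, 0.0], [0.0, 0.001, -1.0]]
force: [2.2, 0.3, -1.4]
width: 0.0309
grasp_force: 60.1
dp [ 4.99 -1.11  0.68] dr z 0.0 or -180.0 tcp [ 0.5514 -0.1483  0.0954] q7 0.43 t 12.9 w 0.030865894756730114 F [ 2.2  0.3 -1.4]
```

```bash
python3 -m creep '{"dp":[[2,-0.45,0],[4,-0.9,0],[4.95,-1.1,0.3],[4.95,-1.1,0.65],[4.95,-1.1,0.65]],"dr":[[0,0,0],[0,0,0],[0,0,0],[0,0,0],[0,0,0]],"hand":[0,0,0,0,0]}'
python3 - <<'E'
from h import *
np.set_printoptions(precision=4,suppress=True)
s,im,d=snap('wrist','w3.png')
go(.5279,.0033,.048,-3.7)
P=cloud('wrist',d,s);P=P.reshape(-1,3)[d.ravel()>0];C=im.reshape(-1,3)[d.ravel()>0].astype(int)
u=np.array([.0645,.998]);v=np.array([-.998,.0645]);E=np.array([.5369,.143])
a=(P[:,:2]-E)@u;b=(P[:,:2]-E)@v
m=(P[:,2]>.034)&(P[:,2]<.044)&(a>-.02)&(a<.15)&(abs(b)<.08)
rect=cv2.minAreaRect(P[m][:,:2].astype(np.float32));print('plate',m.sum(),rect,a[m].min(),a[m].max(),b[m].min(),b[m].max())
for lo,hi in((-.01,.01),(-.05,-.03),(.03,.05)):
    k=m&(b>lo)&(b<hi);print('edge',np.percentile(a[k],1))
m=(P[:,2]>.006)&(P[:,2]<.02)&(a>-.1)&(a<-.01)&(abs(b)<.09)
for lo in(-.09,-.07,-.05,-.03):
    k=m&(a>lo)&(a<lo+.02); print('base b',np.percentile(b[k],[0.5,99.5]))
m=(C[:,1]>C[:,0]+25)&(a<-.025)&(abs(b)<.04)&(P[:,2]>.03)
print('teal',m.sum(),a[m].max(),np.percentile(b[m],[1,50,99]),cv2.minAreaRect(P[m][:,:2].astype(np.float32)))
for t in('plate_edge','wedge_tip','wedge_grip'):
    for x in r.landmark_of('wrist',t)[:1]:
        q=w_of('wrist',x['at'],s);print(t,x['conf'],q,(q[:2]-E)@u,(q[:2]-E)@v)
E
```

```text
clock: 13.52
tcp_pos: [0.5287, -0.0004, 0.075]
tool_rot: [[0.066, 0.998, -0.001], [0.998, -0.066, -0.001], [-0.001, -0.0, -1.0]]
force: [-0.8, 0.3, -1.5]
width: 0.0309
grasp_force: 60.1
dp [ 0.14 -0.04  0.91] dr z -0.1 or 179.9 tcp [ 0.5289 -0.0009  0.0753] q7 0.17 t 13.575 w 0.031180817954085893 F [-0.1 -1.2 -1.9]Traceback (most recent call last):
  File "<stdin>", line 9, in <module>
    return umr_minimum(a, axis, None, out, keepdims, initial, where)
ValueError: zero-size array to reduction operation minimum which has no identity
```

View pics/w3.png

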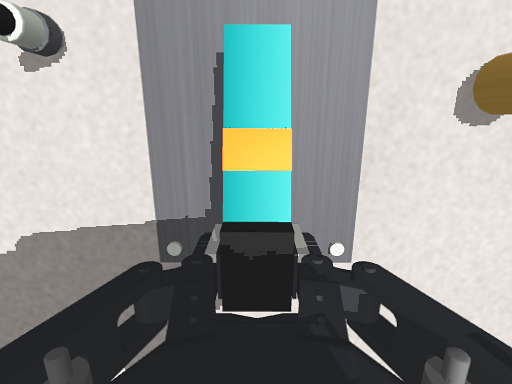

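The wrist view shows the wedge held straight, with its tip edge at row 24 and its sides at columns 222–292. It sits over the runway, whose sides are at about columns 140 and 375. The plate is out of view above.

```bash
cat > m.py <<'E'
from h import *
np.set_printoptions(precision=4,suppress=True)
u=np.array([.0645,.998]);v=np.array([-.998,.0645]);E=np.array([.5369,.143])
def meas(cam):
    s,im,d=snap(cam)
    P=cloud(cam,d,s);P=P.reshape(-1,3)[d.ravel()>0];C=im.reshape(-1,3)[d.ravel()>0].astype(int)
    a=(P[:,:2]-E)@u;b=(P[:,:2]-E)@v;z=P[:,2]
    for lo in(-.15,-.12,-.09,-.06,-.03):
        k=(z>.006)&(z<.02)&(abs(b)<.09)&(a>lo)&(a<lo+.03)
        if k.sum()>20:print(cam,'base b',lo,np.percentile(b[k],[0.5,99.5]))
    k=(z>.034)&(z<.047)&(a>-.02)&(a<.17)&(abs(b)<.08)&(C.min(1)>100)
    if k.sum()>50:print(cam,'plate',cv2.minAreaRect(P[k][:,:2].astype(np.float32)),np.percentile(a[k],[1,99]),np.percentile(b[k],[1,99]),np.median(z[k]))
    k=(C[:,1]>C[:,0]+25)&(a<-.005)&(abs(b)<.04)&(z>.015)
    if k.sum()>50:print(cam,'teal a',np.percentile(a[k],[0,50,99.5]),'b',np.percentile(b[k],[1,50,99]),cv2.minAreaRect(P[k][:,:2].astype(np.float32)))
    for t in('plate_edge','wedge_tip','wedge_grip'):
        for x in r.landmark_of(cam,t)[:1]:
            q=w_of(cam,x['at'],s);print(cam,t,round(x['conf'],2),q,'a,b',(q[:2]-E)@u,(q[:2]-E)@v)
    q=np.array(s['tcp_pos'][:2]);print('tcp a,b',(q-E)@u,(q-E)@v,s['tcp_pos'][2],'F',np.array(s['force'])@np.r_[u,0],s['force'],s['clock'])
E
python3 -c "
from m import *
meas('wrist');meas('top')"
```

```text
wrist base b -0.15 [-0.0687  0.0706]
wrist base b -0.12 [-0.0688  0.0705]
wrist base b -0.09 [-0.0689  0.0704]
wrist base b -0.06 [-0.069   0.0702]
wrist base b -0.03 [-0.0688  0.0697]
wrist teal a [-0.1244 -0.07   -0.0346] b [-0.0162 -0.0006  0.015 ] ((0.5328363180160522, 0.06840050220489502), (0.0999293178319931, 0.03444596379995346), 84.04487609863281)
wrist wedge_tip 0.66 [0.536  0.1095 0.0442] a,b -0.033466501197317346 -0.0012247174657914804
wrist wedge_grip 0.58 [ 0.5263 -0.0036  0.0607] a,b -0.1470129326756239 0.0011230700031485048
tcp a,b -0.14410059268245828 -0.0013447033570784706 0.07533242128876415 F -1.1601420061169072 [-0.0996 -1.156  -1.9097] 13.575
top base b -0.03 [-0.0682 -0.0438]
top plate ((0.5420288443565369, 0.226057231426239), (0.15613281726837158, 0.12006869167089462), 86.10282135009766) [0.0071 0.159 ] [-0.0588  0.0588] 0.039070760555722464
top plate_edge 0.7 [0.538  0.1395 0.0229] a,b -0.0033869597702397996 -0.0013489404623172906
top wedge_grip 0.22 [ 0.4208 -0.2796  0.0015] a,b -0.42919153703135643 0.08857200377903908
tcp a,b -0.14377071880491685 -0.0014848115558929972 0.07555076481158832 F 0.020010239566144755 [-0.0369  0.0224 -1.5713] 13.775
```

```bash
python3 -m creep '{"dp":[[0,-0.045,0.5],[0,-0.045,0.8],[0,-0.045,0.88],[0,-0.045,0.9],[0,-0.045,0.9]],"dr":[[0,0,0],[0,0,0],[0,0,0],[0,0,0],[0,0,0]],"hand":[0,0,0,0,0]}'
python3 -c "
from m import *
meas('wrist')"
```

```text
clock: 14.6
tcp_pos: [0.5276, 0.0004, 0.0481]
tool_rot: [[0.065, 0.998, 0.0], [0.998, -0.065, -0.0], [-0.0, 0.0, -1.0]]
force: [-0.2, 1.1, -1.7]
width: 0.0308
grasp_force: 60.2
wrist base b -0.15 [-0.0688  0.0706]
wrist base b -0.12 [-0.0688  0.0705]
wrist base b -0.09 [-0.0689  0.0704]
wrist base b -0.06 [-0.0688  0.0699]
wrist base b -0.03 [-0.0687  0.0698]
wrist teal a [-0.1231 -0.0688 -0.0334] b [-0.0147  0.0009  0.0166] ((0.5307528972625732, 0.06552073359489441), (0.09061802178621292, 0.032106854021549225), 85.96195983886719)
wrist wedge_tip 0.85 [0.5346 0.1095 0.0104] a,b -0.03360247970789691 0.00017084525612257915
wrist wedge_grip 0.96 [ 0.524 -0.     0.034] a,b -0.14359635513807523 0.003663430358445184
tcp a,b -0.14291233010978036 0.00010489350590701207 0.04813948489332043 F 1.0477906122737175 [-0.1603  1.0603 -1.7492] 14.6
```

```bash
python3 -m creep '{"dp":[[0.4,0,0.04],[1,0,0.04],[1.6,0,0.04],[2.1,0,0.04],[2.1,0,0.04]],"dr":[[0,0,0],[0,0,0],[0,0,0],[0,0,0],[0,0,0]],"hand":[0,0,0,0,0]}'
python3 -c "
from m import *
meas('wrist')"
```

```text
clock: 15.42
tcp_pos: [0.5328, 0.0647, 0.048]
tool_rot: [[0.064, 0.998, 0.003], [0.998, -0.064, 0.001], [0.001, 0.002, -1.0]]
force: [0.5, 3.8, 13.5]
width: 0.0316
grasp_force: 62.0
wrist base b -0.15 [-0.0634  0.0637]
wrist base b -0.12 [-0.0688  0.0707]
wrist base b -0.09 [-0.0688  0.0705]
wrist base b -0.06 [-0.0689  0.0704]
wrist base b -0.03 [-0.069   0.0703]
wrist plate ((0.5369750261306763, 0.1523655503988266), (0.05086269602179527, 0.12125314772129059), 86.28085327148438) [0.0062 0.0341] [-0.0582  0.0593] 0.04062180520390009
wrist teal a [-0.0586 -0.0415 -0.0052] b [-0.0156  0.0003  0.0158] ((0.5348098278045654, 0.11123724281787872), (0.05342983454465866, 0.03195379674434662), 86.26068878173828)
wrist plate_edge 0.85 [0.5339 0.1447 0.0289] a,b 0.0014856320577862796 0.0030871337300886975
wrist wedge_grip 0.7 [0.5287 0.0666 0.0364] a,b -0.07674233749706641 0.0032423637362835496
tcp a,b -0.07843967324655127 -0.0009871823453387384 0.04796791978952315 F 3.8262325125596313 [ 0.4673  3.8037 13.5121] 15.425
```

```bash
python3 -m creep '{"dp":[[0.15,-0.02,-0.02],[0.3,-0.02,-0.02],[0.45,-0.02,-0.02],[0.6,-0.02,-0.02],[0.6,-0.02,-0.02]],"dr":[[0,0,0],[0,0,0],[0,0,0],[0,0,0],[0,0,0]],"hand":[0,0,0,0,0]}'
python3 -c "
from m import *
meas('wrist');meas('top')"
```

```text
clock: 16.25
tcp_pos: [0.5325, 0.0799, 0.048]
tool_rot: [[0.067, 0.998, 0.001], [0.998, -0.067, -0.002], [-0.002, 0.001, -1.0]]
force: [-0.6, -11.7, 9.0]
width: 0.0314
grasp_force: 61.6
wrist base b -0.15 [-0.0689  0.0713]
wrist base b -0.12 [-0.0257  0.0287]
wrist base b -0.09 [-0.0688  0.0707]
wrist base b -0.06 [-0.0688  0.0704]
wrist base b -0.03 [-0.0688  0.0703]
wrist plate ((0.5380227565765381, 0.1684006005525589), (0.0487147755920887, 0.12124907225370407), 85.92594146728516) [0.0066 0.0485] [-0.0583  0.0594] 0.0422676154808589
wrist teal a [-0.0434 -0.0316 -0.0203] b [-0.0144  0.0015  0.0169] ((0.5335583090782166, 0.11143426597118378), (0.023397356271743774, 0.03169975429773331), 86.35809326171875)
wrist plate_edge 0.67 [0.5344 0.148  0.0313] a,b 0.00479741466379687 0.0028144454944550026
wrist wedge_grip 0.75 [0.5309 0.078  0.0338] a,b -0.06521200545673338 0.0018296541338125348
tcp a,b -0.06323954121220084 0.0002769183083965877 0.047966301349500175 F -11.675792046822592 [ -0.5649 -11.6627   8.9637] 16.25
top base b -0.15 [-0.0683  0.0685]
top base b -0.12 [-0.0686  0.0687]
top base b -0.09 [-0.031   0.0688]
top plate ((0.5469021797180176, 0.28602689504623413), (0.04488443210721016, 0.12199150770902634), 80.61991882324219) [0.1195 0.1604] [-0.0595  0.0587] 0.040502631020153786
top teal a [-0.1121 -0.0576 -0.0087] b [-0.029   0.0095  0.0381] ((0.5325233936309814, 0.0829484686255455), (0.10377827286720276, 0.0779024213552475), 86.1863784790039)
tcp a,b -0.06326827106590997 0.00028886502090204384 0.04795433911239538 F -10.759714766188287 [ -0.3323 -10.7598   9.784 ] 16.45
```

```bash
python3 -m creep '{"dp":[[0.1,0.02,0],[0.2,0.02,0],[0.3,0.02,0],[0.34,0.02,0],[0.34,0.02,0]],"dr":[[0,0,0],[0,0,0],[0,0,0],[0,0,0],[0,0,0]],"hand":[0,0,0,0,0]}'
python3 -c "
from m import *
meas('wrist');snap('wrist','w4.png');snap('scene','sc4.png')"
```

```text
clock: 17.27
tcp_pos: [0.5338, 0.0895, 0.048]
tool_rot: [[0.067, 0.998, 0.001], [0.998, -0.067, -0.002], [-0.002, 0.001, -1.0]]
force: [-0.3, -14.9, 9.7]
width: 0.0314
grasp_force: 61.6
wrist base b -0.15 [-0.0689  0.071 ]
wrist base b -0.12 [-0.0265  0.0281]
wrist base b -0.09 [-0.0689  0.0707]
wrist base b -0.06 [-0.0689  0.0704]
wrist base b -0.03 [-0.069   0.0703]
wrist plate ((0.5383988618850708, 0.1726124882698059), (0.057306814938783646, 0.1218627467751503), 86.6533203125) [0.0067 0.057 ] [-0.0583  0.0593] 0.045160457475074335
wrist teal a [-0.0338 -0.0221 -0.0107] b [-0.0151  0.0004  0.0163] ((0.5348747968673706, 0.12090857326984406), (0.023215217515826225, 0.03178729489445686), 86.08646392822266)
wrist plate_edge 0.61 [0.5337 0.1448 0.0357] a,b 0.0016167089267057377 0.0032707849488162817
wrist wedge_tip 0.31 [0.5348 0.1416 0.0033] a,b -0.0015329285767878825 0.0020124661987496436
wrist wedge_grip 0.76 [0.533  0.0887 0.0361] a,b -0.05445836931418596 0.0003704292930131045
tcp a,b -0.053633092048404066 -0.0003841864321672026 0.04798434137472931 F -14.866254672220439 [ -0.2646 -14.8789   9.6993] 17.275
```

View pics/w4.png

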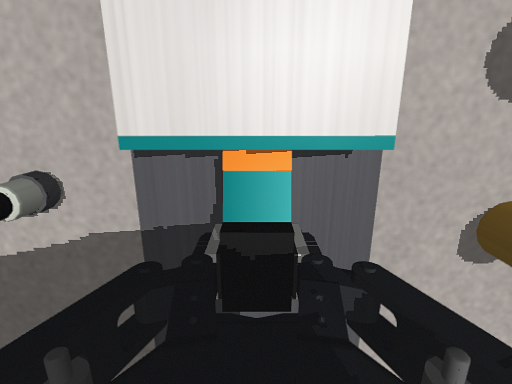

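View pics/sc4.png

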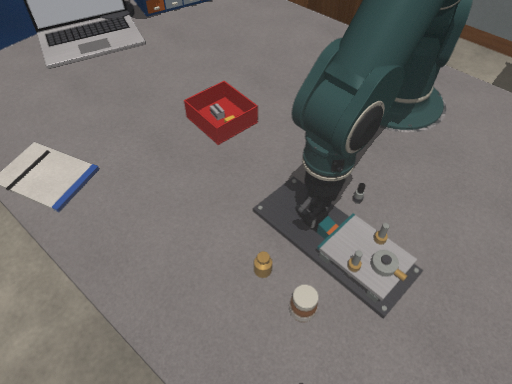

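The orange band runs under the plate's edge, and depth puts the lift at about 4.6–4.8 mm. The wedge is centred and square, the bystanders haven't moved and both offcuts are in the bin, so I'm handing in.

```bash
python3 -c "
from h import *
print(r.job_done(),r.observe()['tcp_pos'])"
```

```text
the job is handed in; nothing more can be done
the job is handed in; nothing more can be done
```

Job handed in at about 17 s: both offcuts are in the red bin, and the gripped wedge sits squarely under the plate, holding it about 4.7 mm off its rests by my depth and ramp estimate, with the weight, connector and jar where they were.

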